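# Feed the bur block along the docking rail with the push stick

## Robot

A 6-joint arm with a two-finger parallel gripper is mounted at the origin on the work surface. World frame = base frame: x ahead of the robot, y to its left, z up, the work surface at z = 0. Lengths are in m, angles in rad, forces in N, time in s.
With the tool pointing down it reaches from about 0.375 to 0.75 m from the base axis. Payload 9 kg.
Tool frame: the origin (TCP) lies at the very end of the fingers, on their centre line; the grasp point (between the pads) lies behind it (hold_point_z is the z of the grasp point in the tool frame, in m); z points along the fingers, y is the line along which they close (so a half turn about z gives the same grasp; the last joint's range is limited). The gripper opens to 85 mm and grips with 20 to 120 N. Pads are 22 mm wide; open, the fingers measure 114 mm over their backs; the gripper's body (76 mm by 85 mm) begins 54 mm behind the grasp point. The pads swing forward as they close: fully open they stand 13 mm farther back than shut.
Start: joints at [1.111, 0.104, 0.097, 1.564, 0, 1.353], TCP at [0.144, 0.583, 0.203] pointing down, gripper open.
Joint ranges: [-2.99, 2.99], [-0.84, 1.86], [-1.1, 1.16], [-1.84, 2.11], [-1.51, 1.56], [-3.14, 3.14]. Speed limits (rad/s): [2.22, 2.22, 2.57, 3.14, 3.14, 3.14].

## Interface

Orientations are given as a 3x3 rotation matrix whose columns are the frame's x, y, z axes.
In Python, from rig import get_obs, camera, close_job, search_frame, hold_point_z gives the robot as it stands.
- The arm moves only by the tool play_rows, never from a script. Its arguments are lists of equal length, an entry for each row: "travel": the shift along the tool's x, y, z in cm, a list of three; "yaw": the turn about the tool's z in degrees; "claw": the opening, from -1 (shut) to 1 (fully open). A call has 1 to 20 rows; each row is the pose to reach, as a shift and turn from the pose commanded when the call began, along the tool's axes at that moment; what a row does not reach only later rows make up. A row lasts 1/10 s, in which the tool goes at most 50 mm and 8.59 degrees, less where a joint would pass 70% of its speed; a pose out of reach is approached as far as the arm can. A call with a gripper value outside its range is refused whole. The fingers move at their own pace and stop on an object; "force" is the grip in N (left out, the last holds). Time passes only in rows, so rows that repeat a pose let the fingers close. It gives the time, the measured TCP pose, the force, the opening and the grip force at its end, in the units of the state.
- get_obs(): the state, without advancing time (a new reading comes with each control period).
- camera(name): name is "scene" or "top" or "wrist"; returns a dict with "pixels" (400x640x3 uint8, blue, green, red), "intrinsics" (3x3 intrinsics, pixels), "T" (4x4, takes a point from camera to world coordinates); the wrist camera has in their place "tool_from_camera" (4x4, takes a point from camera to tool coordinates, whose origin is the TCP and whose axes are the flange's). Camera axes: x right, y down, z forward; pixel columns grow to the right and rows downward; lengths in m; the calibration is good to about 2 mm. The wrist camera is an equidistant fisheye: a pixel r from the principal point sees the ray r / f radians off the axis. A picture is of the moment at which its call begins: read the wrist's pose just before it. There is no depth.
- close_job(): hands the job in; it is judged then, once.
Trained networks look in a picture, given as the dict that the camera call returned (one of the last four; its "shot" number tells which), for a name from the list of things; names that differ only in an ending like _2 or _b are one class to them, and where a whole thing is asked for, a point or a joint stands for the part that bears it (a point fixed in the world has none). Each returns a list of dicts, best first, with "p" (0 to 1); they miss things now and then, are a little off and sometimes report something else, mostly with a low value. They report only what shows in the picture. A call takes as long as a camera call.
- search_frame(query, picture): "at" ([x, y, z] in m, in world coordinates, good to about 4 mm: the middle of the surface that is visible of it).
The state is a dict: "t": time; "joints": joint angles; "dq": joint speeds; "joint_efforts": joint torques, N m; "tcp_pos": TCP position; "tcp_rot": TCP orientation; "wrist_force": force on the tool from outside, world axes, zero at the start; "ft_torque": the same for the moment, N m; "width": finger opening in m; "gripper_force": force on a finger pad.
Only numpy, scipy, OpenCV 4.12 (cv2) and the standard library are available. Lean on these libraries where they do the work, as an engineer would, in place of code of your own. Each camera call takes 0.05 s, during which the arm holds its last target. There are 200 camera calls.

## Task

Take the orange push stick out of the steel tray, use it to square the white bur block up against the fence near its open end, and feed it along the fence, always kept lightly pressed against it and never leaning hard on the rail, until it sits fully home against the stop with the brass seat pin pushed all the way in. Then stand the push stick upright back in the steel tray and let go. The block is clean, so only the stick may touch it, and leave everything else on the table alone.

Things in the scene. Friction and masses are not known exactly. Their poses are not given: they have to be found in the camera images.
- rail: Docking rail fixed to the table; place and angle vary. Origin on the table in the corner of fence face and stop face; +x feed direction (open end to stop), +y from the block's lane into the fence. Fence: aluminium bar 30 mm high, 18 thick, face at y = 0 from x = -160 to 0; before that the flared lead-in. Rigid but delicate: block or stick must load it with under 15 N; 3 to 8 N is right.
- rail_bay (a point): Point on the table in the docking bay, rail x = -25, y = -25 mm. Stop: dark steel face at rail x = 0, y -66 to 0, 30 mm high. Cheek: wall facing the fence, x -50 to 0, inner face at y = -56, outer -66, 30 mm high; the bay is 6 mm wider than the block. White reader housing behind the stop, rail x 12 to 112, y -95 to +35, 76 mm high.
- rail_gate (a point): Where the lead-in joins the fence: rail x = -160, y = 0, on the table. Lead-in: bar of the same section, 230 mm back to the open end, clamped firm at a varying, unmeasured flare: turned 0 to 0.15 rad about this point, open end up to 35 mm towards +y; the block turns straight as it passes. Feel for it: square up on it with the block's origin before rail x = -180, then feed.
- bur_block: White bur block 110 mm long (x), 50 wide (y), 36 high, steel burs up to 58 mm; the lower 30 mm is full size. Origin: centre of underside. Loose, 0.28 to 0.56 kg; starts near the rail's open end, 4 to 60 mm off the fence, up to 0.2 rad askew, its +x roughly along rail +x. Home: leading end on the stop, side on the fence, origin at rail x = -55, y = -25 mm. It slides on the table.
- push_stick: Push stick standing upright in the tray, 0.14 kg. Origin on its underside below the handle. Handle: orange upright 26 mm (x) by 22 mm (y), z 12 to 85 mm, centred on the origin; grip it across its y. Foot: grey plate x -34 to +42, y -22 to +22, 12 mm high; from it a fork with two nubs points to +x.
- stick_fork (a point): Midpoint between the stick's two upright black rubber nubs (grippy, friction about 1; radius 6, height 26 mm), at stick x = 65, z = 0; nubs at y = +16 and -16 mm. Pushed straight on, both nubs meet a flat face 71 mm ahead of the stick's origin. Turned 45 degrees, the fork takes a block's corner: it lies 57.5 mm ahead of the origin, each nub on one face 17 mm from the corner.
- tray: Steel tray, fixed, 150 mm (x) by 130 mm (y) outside, rim 14 mm high, walls and floor 3 mm thick. Origin: centre of its underside. The stick starts standing on its floor, its x roughly along the tray's x, and goes back anywhere on the floor, upright.
- seat_pin (a joint): Brass seat pin in the stop, 12 mm across, 18 mm above the table at rail y = -25 mm. 0: stands 6 mm out of the stop face; 0.006 m: pushed in flush. Slides with about 2 N of friction and stays where it is left.
- bottle: Bystander: white bottle with red cap, 42 mm across, 85 mm high.
- vials: Bystander: rack of five green vials, 30 x 80 x 55 mm.
- jar: Bystander: white jar, 56 mm across, 55 mm high.
- cup: Bystander: blue cup, 64 mm across, 75 mm high.
- tweezers: Bystander: steel tweezers lying flat, 140 mm long, 6 mm high.
- blue_case: Bystander: grey case with blue lid, 104 x 59 x 44 mm.
- mirror: Bystander: dental mirror lying flat, 140 mm long, 8 mm high.

How it is judged:
On the way, in this order (a step that is already met when the one before it is completed fails the run):
1. the push stick is lifted out of the tray (z of push_stick in the frame of tray above 0.02 m and distance of bur_block from where it was at the start of the episode below 0.01 m), for 0.1 s.
2. before it is fed, the stick presses the block against the fence's lead-in (x of bur_block in the frame of rail below -0.18 m and y of bur_block in the frame of rail above -0.0285 m and angle between the x axis of bur_block and the x axis of rail, either way round below 0.18 rad and contact force between bur_block and rail above 1 N and contact force between bur_block and push_stick above 1 N), for 0.2 s.
3. on the way along the lead-in the stick still presses it against the fence (x of bur_block in the frame of rail between -0.17 and -0.125 m and contact force between bur_block and rail above 0.8 N and contact force between bur_block and push_stick above 0.8 N), for 0.1 s.
4. past the lead-in, too (x of bur_block in the frame of rail between -0.11 and -0.07 m and y of bur_block in the frame of rail above -0.0285 m and contact force between bur_block and rail above 0.8 N and contact force between bur_block and push_stick above 0.8 N), for 0.1 s.
5. the block is pushed home, the seat pin fully in (x of bur_block in the frame of rail above -0.058 m and value of joint seat_pin above 0.0045 m and contact force between bur_block and push_stick above 0.5 N), for 0.1 s.
At the end, for the whole second after the job is handed in: The bur block stands on the table with its leading end within 3 mm of the stop and its side within 3 mm of the fence, parallel to it within 2 degrees, the seat pin pushed in at least 4.5 mm; the push stick stands upright, released and at rest, flat on the floor of the steel tray (x of bur_block in the frame of rail above -0.058 m and y of bur_block in the frame of rail above -0.028 m and angle between the x axis of bur_block and the x axis of rail, either way round below 0.035 rad and value of joint seat_pin above 0.0045 m and angle between bur_block's own z axis and vertical below 0.05 rad and linear speed of each of bur_block, push_stick below 0.01 m/s and z of push_stick in the frame of tray below 0.007 m and angle between push_stick's own z axis and vertical below 0.06 rad and horizontal distance between push_stick and tray below 0.08 m); the robot touches nothing.
It fails at once if the gripper or arm touches the clean bur block, or knocks the rail or reader (contact force between bur_block and the fingers above 0.3 N or contact force between bur_block and the arm above 0.3 N or contact force between rail and the fingers above 3 N or contact force between rail and the arm above 3 N).
It fails at once if the block or the stick bears on the rail with more than 15 N (contact force between any of bur_block, push_stick and rail above 15 N).
It fails at once if the block is fed while off the fence or askew to it ((x of bur_block in the frame of rail above -0.17 m and (y of bur_block in the frame of rail below -0.035 m or angle between the x axis of bur_block and the x axis of rail, either way round above 0.2 rad)) or (x of bur_block in the frame of rail above -0.085 m and (y of bur_block in the frame of rail below -0.029 m or angle between the x axis of bur_block and the x axis of rail, either way round above 0.06 rad))).
It fails at once if the block is tipped (angle between bur_block's own z axis and vertical above 0.2 rad).
It fails at once if a bystander is moved more than 15 mm (distance of any of bottle, vials, jar, cup, tweezers, blue_case, mirror from where it was at the start of the episode above 0.015 m).
It also fails if it takes over 72 s, if anything falls off the work surface, if the arm or the gripper's body presses on something with over 40 N, if the wrist force passes 120 N, or if a joint passes its speed limit or range.

## Working session

There is one attempt and no reset: what is moved stays moved. The work goes in short steps, Python scripts to look and compute and a tool call to move; the robot and the scene stay as the last step left them, time stands still between calls to the robot, and variables do not carry over. Pictures are saved under pics/ and viewed, at most 10 in all, crops included, and the job is handed in when it is done.

Besides the shell and the picture viewer there is one more tool, called after ">>>" by a JSON object that holds its "api" and its "payload", one argument or row to a line. play_rows: Moves the arm, as the interface text tells. Its arguments: {"type":"object","properties":{"travel":{"type":"array"},"yaw":{"type":"array"},"claw":{"type":"array"},"force":{"type":"number"}},"required":["travel","yaw","claw"]}

```bash
mkdir -p pics; ls; python3 - <<'E'
from rig import *
import cv2,numpy as np
o=get_obs();print(o,hold_point_z)
for n in ["top","scene"]:
    c=camera(n);cv2.imwrite(f"pics/{n}0.png",c["pixels"]);print(n,c["intrinsics"],np.round(c["T"],4).tolist())
    for q in ["rail","rail_bay","rail_gate","bur_block","push_stick","stick_fork","tray","seat_pin","bottle","vials","jar","cup","tweezers","blue_case","mirror"]:
        r=search_frame(q,c);print(q,[(np.round(x["at"],3).tolist(),round(x["p"],2)) for x in r[:2]])
E
```

```text
pics
{'t': 0.0, 'joints': array([1.11126037e+00, 1.04705315e-01, 9.64196348e-02, 1.56391462e+00,
       5.25595679e-07, 1.35316347e+00]), 'dq': array([ 1.60051572e-04, -5.00002031e-04,  9.28597105e-05,  1.53235056e-03,
       -3.11145890e-04, -1.08960257e-03]), 'joint_efforts': array([ 8.85645422e-04, -5.56915355e+01,  5.03666925e+01,  1.65814231e-02,
       -3.09203551e-04, -1.06195134e-05]), 'tcp_pos': array([0.14350101, 0.58217674, 0.20169153]), 'tcp_rot': array([[-9.70883748e-01,  2.39550327e-01, -6.23177597e-04],
       [ 2.39550945e-01,  9.70882980e-01, -1.25808791e-03],
       [ 3.03657151e-04, -1.37073989e-03, -9.99999014e-01]]), 'wrist_force': array([ 0.63222298, -0.16165038,  0.59000939]), 'ft_torque': array([ 0.01538039, -0.00525211,  0.06959762]), 'gripper_force': 0.0, 'width': 0.08517252352372831} -0.0187
top [[444.9846749    0.         320.99915823]
 [  0.         444.9846749  199.8004203 ]
 [  0.           0.           1.        ]] [[0.0034, -0.9819, 0.1891, 0.3171], [-0.9997, 0.0008, 0.0224, -0.0056], [-0.0222, -0.1892, -0.9817, 1.3714], [0.0, 0.0, 0.0, 1.0]]
rail [([
[... 902 characters left out ...]
, 1.0]]
rail [([0.583, -0.234, 0.048], 0.86), ([0.434, 0.321, 0.008], 0.53)]
rail_bay [([0.583, -0.233, 0.052], 0.88), ([0.771, -0.037, 0.052], 0.54)]
rail_gate [([0.579, -0.235, 0.05], 0.88)]
bur_block [([0.52, 0.07, 0.029], 0.57)]
push_stick [([0.441, 0.322, 0.026], 0.79)]
stick_fork [([0.441, 0.322, 0.022], 0.8), ([0.373, -0.07, 0.005], 0.72)]
tray [([0.434, 0.321, 0.003], 0.92)]
seat_pin []
bottle [([0.771, -0.035, 0.05], 0.8)]
vials [([0.779, -0.17, 0.019], 0.96)]
jar [([0.772, 0.154, 0.043], 0.98)]
cup [([0.68, 0.387, 0.052], 0.76)]
tweezers [([0.375, -0.072, 0.002], 0.58), ([0.436, -0.399, 0.042], 0.28)]
blue_case [([0.435, -0.403, 0.042], 0.8)]
mirror [([0.374, -0.216, 0.002], 0.82)]
```

```bash
python3 - <<'E'
import cv2
a=cv2.imread("pics/top0.png")
# crop of region covering rail/block/tray
cv2.imwrite("pics/top0z.png",cv2.resize(a[90:300,140:440],None,fx=2.66,fy=2.66,interpolation=cv2.INTER_CUBIC))
E
```

```text
(no output)
```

View pics/top0.png

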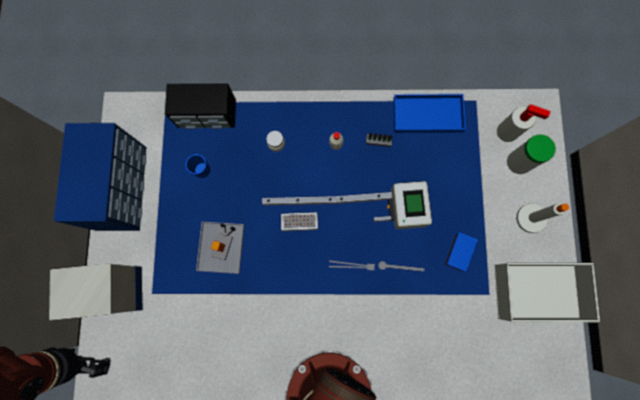

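View pics/top0z.png

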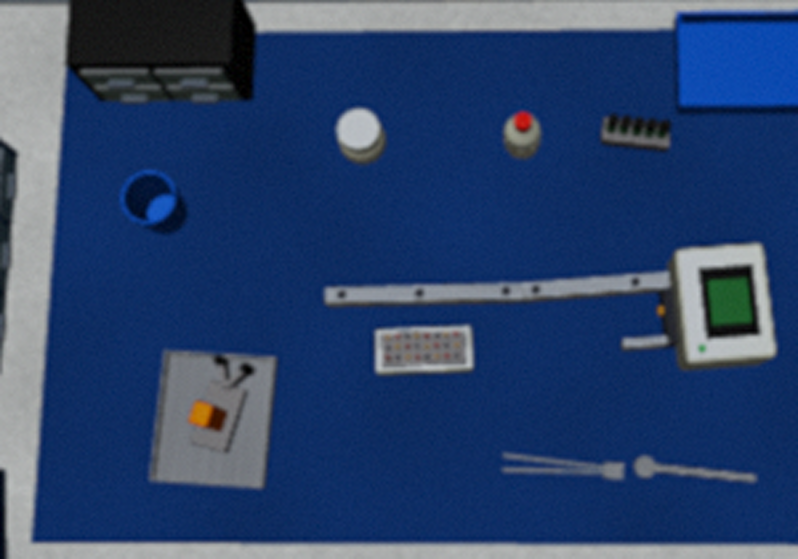

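```bash
cat > h.py <<'E'
import numpy as np,cv2
from rig import *
def ray_hit(c,uv,z,pose=None):
    """pixels -> world points on plane z"""
    uv=np.atleast_2d(np.array(uv,float));K=c["intrinsics"]
    x=(uv-[K[0,2],K[1,2]])/[K[0,0],K[1,1]]
    if pose is None:
        d=np.c_[x,np.ones(len(x))];T=c["T"]
    else:
        th=np.linalg.norm(x,axis=1)[:,None];d=np.c_[np.sin(th)*x/np.maximum(th,1e-9),np.cos(th)]
        P=np.eye(4);P[:3,:3]=pose[1];P[:3,3]=pose[0];T=P@c["tool_from_camera"]
    d=d@T[:3,:3].T;o=T[:3,3]
    return o+d*((z-o[2])/d[:,2])[:,None]
def project(c,pts,pose=None):
    pts=np.atleast_2d(np.array(pts,float));K=c["intrinsics"]
    if pose is None:T=c["T"]
    else:
        P=np.eye(4);P[:3,:3]=pose[1];P[:3,3]=pose[0];T=P@c["tool_from_camera"]
    q=(pts-T[:3,3])@T[:3,:3]
    if pose is None: x=q[:,:2]/q[:,2:]
    else:
        r=np.linalg.norm(q[:,:2],axis=1)[:,None];x=q[:,:2]/np.maximum(r,1e-9)*np.arctan2(r,q[:,2:])
    return x*[K[0,0],K[1,1]]+[K[0,2],K[1,2]]
def ortho(c,x0,x1,y0,y1,z,s=0.001,pose=None):
    """rectified map at plane z: col = (y1-y)/s, row=(x1-x)/s"""
    X,Y=np.meshgrid(np.arange(x1,x0,-s),np.arange(y1,y0,-s),indexing='ij')
    p=project(c,np.c_[X.ravel(),Y.ravel(),np.full(X.size,z)],pose).astype(np.float32).reshape(X.shape+(2,))
    return cv2.remap(c["pixels"],p[...,0],p[...,1],cv2.INTER_CUBIC)
E
python3 - <<'E'
from h import *
c=camera("wrist");o=get_obs()
print(c["intrinsics"],np.round(c["tool_from_camera"],4).tolist())
pose=(o["tcp_pos"],o["tcp_rot"])
for q in ["push_stick","stick_fork","tray","bur_block","rail"]:
    print(q,[(np.round(x["at"],3).tolist(),round(x["p"],2)) for x in search_frame(q,c)[:2]])
print(project(c,[[.434,.321,0]],pose))
cv2.imwrite("pics/w0.png",c["pixels"])
E
```

```text
[[309.70691629   0.         322.89263028]
 [  0.         309.70691629 202.52793247]
 [  0.           0.           1.        ]] [[-0.0003, -0.9643, -0.2648, 0.0667], [1.0, -0.0005, 0.0007, 0.0004], [-0.0008, -0.2648, 0.9643, -0.1715], [0.0, 0.0, 0.0, 1.0]]
push_stick []
stick_fork []
tray []
bur_block [([0.483, 0.13, 0.014], 0.44)]
rail []
[[218.02267815 371.20187816]]
```

>>> {"api": "play_rows", "payload": {
  "travel": [
    [-8,-5,-2],
    [-16,-10,-4],
    [-24,-15,-5],
    [-29,-18.8,-5],
    [-29,-18.8,-5],
    [-29,-18.8,-5],
    [-29,-18.8,-5],
    [-29,-18.8,-5],
    [-29,-18.8,-5],
    [-29,-18.8,-5]
  ],
  "yaw": [0,0,0,0,0,0,0,0,0,0],
  "claw": [1,1,1,1,1,1,1,1,1,1]
}}

```text
t: 2.9
tcp_pos: [0.3797, 0.3311, 0.2525]
tcp_rot: [[-0.971, 0.239, -0.0], [0.239, 0.971, 0.0], [0.0, 0.0, -1.0]]
wrist_force: [-0.4, 0.4, 0.4]
width: 0.0855
gripper_force: 0.0
```

```bash
python3 - <<'E'
from h import *
o=get_obs();c=camera("wrist");pose=(o["tcp_pos"],o["tcp_rot"])
np.savez("w1.npz",px=c["pixels"],p=o["tcp_pos"],R=o["tcp_rot"])
print(o["tcp_pos"],o["joints"])
for q in ["push_stick","stick_fork","tray","bur_block"]:
    print(q,[(np.round(x["at"],3).tolist(),round(x["p"],2)) for x in search_frame(q,c)[:2]])
im=ortho(c,.33,.53,.23,.42,0.012,0.00035,pose)
cv2.imwrite("pics/w1.png",im);print(im.shape)
E
```

```text
[0.37971018 0.33110321 0.2524962 ] [ 4.56709234e-01 -1.70970431e-01 -8.09398165e-02  1.66088252e+00
  3.52050029e-04  6.97963970e-01]
push_stick [([0.422, 0.326, 0.014], 0.95)]
stick_fork [([0.425, 0.326, 0.015], 0.57)]
tray [([0.419, 0.342, 0.004], 0.74), ([0.537, -0.196, 0.034], 0.45)]
bur_block [([0.49, 0.059, 0.025], 0.78), ([0.423, 0.327, 0.012], 0.23)]
(572, 543, 3)
```

View pics/w1.png

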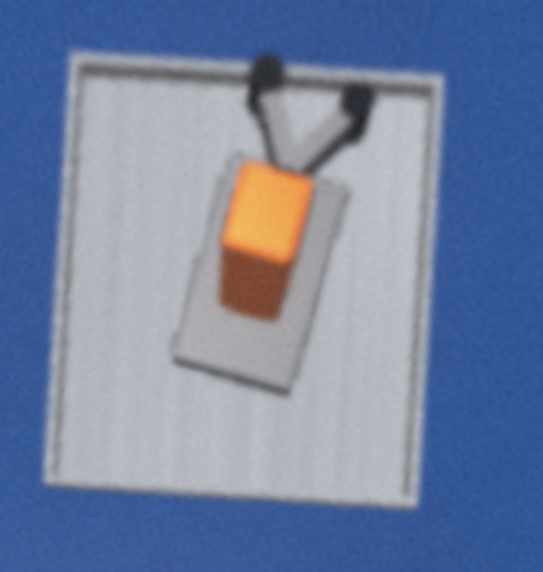

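```bash
cat >> h.py <<'E'
def orth2world(cr,x1,y1,s,z0,z,cam):
    cr=np.atleast_2d(np.array(cr,float));P=np.c_[x1-cr[:,1]*s,y1-cr[:,0]*s]
    return cam[:2]+(P-cam[:2])*(cam[2]-z)/(cam[2]-z0)
def cam_pos(c,pose): return pose[0]+pose[1]@c["tool_from_camera"][:3,3]
E
python3 - <<'E'
from h import *
d=np.load("w1.npz");c=camera("wrist");pose=(d["p"],d["R"]);cam=cam_pos(c,pose);print(cam)
f=orth2world([[174,355],[291,391],[348,187],[232,153]],.53,.42,.00035,.012,.015,cam)
u=(f[3]-f[0])+(f[2]-f[1]);u/=np.linalg.norm(u);v=np.array([-u[1],u[0]])
print(f,"len",np.linalg.norm(f[3]-f[0]),np.linalg.norm(f[2]-f[1]),"wid",np.linalg.norm(f[1]-f[0]),np.linalg.norm(f[3]-f[2]),"yaw",np.degrees(np.arctan2(u[1],u[0])))
org=f.mean(0)-0.004*u;print("origin",org)
h=orth2world([[240,163],[314,180],[293,264],[222,241]],.53,.42,.00035,.012,.088,cam);print("handle",h.mean(0),np.linalg.norm(np.roll(h,1,0)-h,axis=1))
n=orth2world([[267,70],[359,98]],.53,.42,.00035,.012,.029,cam);print("nubs",n,n.mean(0)-.065*u)
t=orth2world([[75,52],[443,75],[417,506],[45,484]],.53,.42,.00035,.012,.014,cam);print("tray",t,t.mean(0))
R=pose[1];e=R[:,:2].T@np.r_[org-pose[0][:2],0];print("tool travel cm",e*100,"tool x yaw",np.degrees(np.arctan2(R[1,0],R[0,0])))
E
```

```text
[0.31501494 0.34734036 0.42401321]
[[0.40508933 0.35901437]
 [0.39258107 0.31836254]
 [0.46346119 0.29855781]
 [0.47527454 0.33886219]] len 0.07302105537159508 0.07359496015185053 wid 0.042532666626826206 0.04199997870603418 yaw -15.81483933762724
origin [0.43025294 0.32978935]
handle [0.42983077 0.33031363] [0.02284938 0.02167269 0.02471479 0.021303  ]
nubs [[0.49764043 0.32740783]
 [0.48824479 0.29653643]] [0.43040303 0.32968654]
tray [[0.51084476 0.39352472]
 [0.50283384 0.26534994]
 [0.3527161  0.27440577]
 [0.36037872 0.40397375]] [0.43169336 0.33431354]
tool travel cm [-4.93928959  1.07999226] tool x yaw 166.17712304848
```

>>> {"api": "play_rows", "payload": {
  "travel": [
    [-4.94,1.08,5],
    [-4.94,1.08,10],
    [-4.94,1.08,13],
    [-4.94,1.08,16],
    [-4.94,1.08,19],
    [-4.94,1.08,21.6],
    [-4.94,1.08,21.6],
    [-4.94,1.08,21.6],
    [-4.94,1.08,21.6],
    [-4.94,1.08,21.6],
    [-4.94,1.08,21.6],
    [-4.94,1.08,21.6],
    [-4.94,1.08,21.6],
    [-4.94,1.08,21.6],
    [-4.94,1.08,21.6],
    [-4.94,1.08,21.6]
  ],
  "yaw": [2,2,2,2,2,2,2,2,2,2,2,2,2,2,2,2],
  "claw": [1,1,1,1,1,1,1,1,-1,-1,-1,-1,-1,-1,-1,-1],
  "force": 80
}}

```text
t: 4.8
tcp_pos: [0.4311, 0.3296, 0.0373]
tcp_rot: [[-0.962, 0.273, 0.001], [0.273, 0.962, 0.001], [-0.001, 0.001, -1.0]]
wrist_force: [-2.0, 0.3, 5.4]
width: 0.0199
gripper_force: 79.9
```

>>> {"api": "play_rows", "payload": {
  "travel": [
    [0,0,-1.5],
    [0,0,-3],
    [0,0,-6],
    [0,0,-10],
    [0,0,-13],
    [-1.5,-4,-16],
    [-3,-8,-19],
    [-4.5,-12,-22],
    [-6,-16,-24],
    [-7.5,-21,-24],
    [-9,-26,-24],
    [-10.9,-31.2,-24],
    [-10.9,-31.2,-24],
    [-10.9,-31.2,-24],
    [-10.9,-31.2,-24],
    [-10.9,-31.2,-24]
  ],
  "yaw": [0,0,0,0,0,0,0,0,0,0,0,0,0,0,0,0],
  "claw": [-1,-1,-1,-1,-1,-1,-1,-1,-1,-1,-1,-1,-1,-1,-1,-1]
}}

```text
t: 6.4
tcp_pos: [0.4504, 0.0005, 0.277]
tcp_rot: [[-0.962, 0.272, 0.001], [0.272, 0.962, 0.0], [-0.0, 0.0, -1.0]]
wrist_force: [-0.3, -0.0, -0.8]
width: 0.0206
gripper_force: 79.4
```

```bash
python3 - <<'E'
from h import *
o=get_obs();c=camera("wrist");pose=(o["tcp_pos"],o["tcp_rot"])
np.savez("w2.npz",px=c["pixels"],p=o["tcp_pos"],R=o["tcp_rot"])
print(o["tcp_pos"],o["joints"],cam_pos(c,pose),o["wrist_force"])
im=ortho(c,.42,.64,-.21,.21,0.030,0.00053,pose)
cv2.imwrite("pics/w2.png",im);print(im.shape)
E
```

```text
[0.45035031 0.00053963 0.27700308] [-2.91030016e-01 -3.18270184e-01 -1.60678850e-01  1.72798146e+00
  4.21692999e-04 -1.58054704e-02] [0.38611152 0.01897137 0.44847449] [-0.31416943 -0.0326308  -0.75057341]
(416, 793, 3)
```

View pics/w2.png

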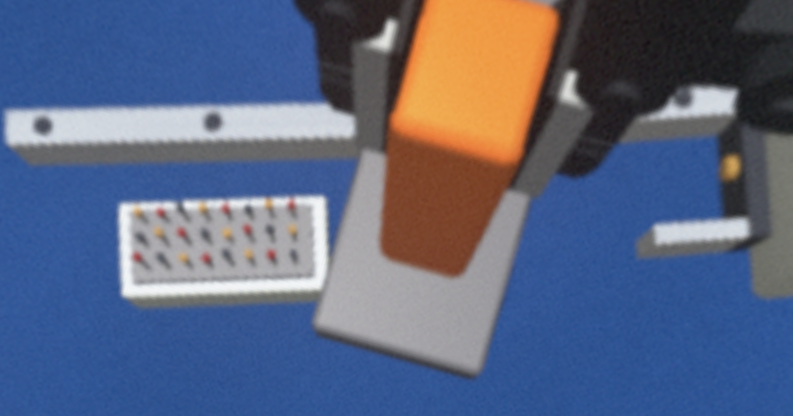

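>>> {"api": "play_rows", "payload": {
  "travel": [
    [2,4,0],
    [4,8,0],
    [6,12,0],
    [7.8,16.5,0],
    [7.8,16.5,0],
    [7.8,16.5,0],
    [7.8,16.5,0]
  ],
  "yaw": [0,0,0,0,0,0,0],
  "claw": [-1,-1,-1,-1,-1,-1,-1]
}}

```text
t: 7.15
tcp_pos: [0.4203, 0.1794, 0.2765]
tcp_rot: [[-0.962, 0.272, -0.0], [0.272, 0.962, -0.0], [-0.0, -0.0, -1.0]]
wrist_force: [-0.2, 0.7, -1.8]
width: 0.0204
gripper_force: 79.5
```

```bash
python3 - <<'E'
from h import *
o=get_obs();c=camera("wrist");pose=(o["tcp_pos"],o["tcp_rot"])
np.savez("w3.npz",px=c["pixels"],p=o["tcp_pos"],R=o["tcp_rot"])
print(o["tcp_pos"],cam_pos(c,pose))
im=ortho(c,.42,.64,-.21,.21,0.030,0.00053,pose)
cv2.imwrite("pics/w3.png",im);print(im.shape)
E
```

```text
[0.4203103  0.17936807 0.27649513] [0.35618209 0.19793587 0.4479936 ]
(416, 793, 3)
```

View pics/w3.png

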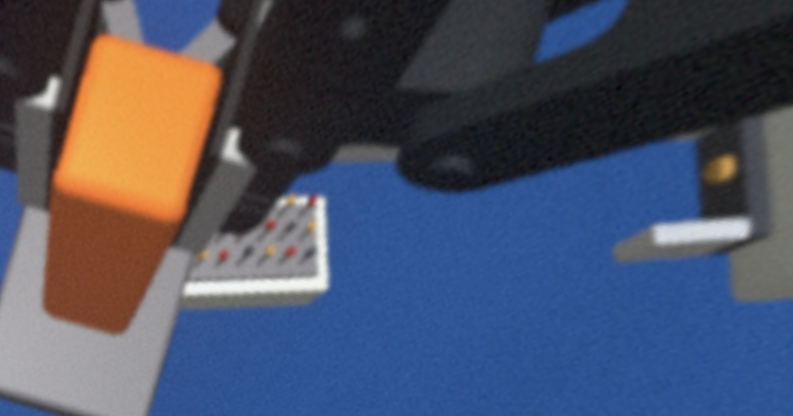

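```bash
python3 - <<'E'
from h import *
def edges(im,x1,y1,s,y_lo,y_hi,rlo,rhi):
    """last row (downwards) in the range where R-B falls through mid, per column -> world pts"""
    d=im[...,2].astype(float)-im[...,0];out=[]
    for y in np.arange(y_hi,y_lo,-0.004):
        k=int((y1-y)/s);p=d[:,k-2:k+3].mean(1);seg=p[rlo:rhi]
        a,b=np.percentile(seg,95),np.percentile(seg,5);m=(a+b)/2
        i=np.where((seg[:-1]>m)&(seg[1:]<=m))[0]
        if len(i): j=i[-1];r=rlo+j+(seg[j]-m)/(seg[j]-seg[j+1]);out.append((x1-r*s,y))
    return np.array(out)
def fit(e):
    for _ in range(4):
        k=np.polyfit(e[:,1],e[:,0],1);r=e[:,0]-np.polyval(k,e[:,1]);e=e[abs(r)<max(2*r.std(),3e-4)]
    return k,r.std(),len(e)
c=camera("top");c["pixels"]=cv2.imread("pics/top0.png")
cw=camera("wrist");d=np.load("w2.npz");cw["pixels"]=d["px"];pose=(d["p"],d["R"])
s=.0005;x1=.66
for nm,im,parts in [("top",ortho(c,.42,x1,-.3,.25,0,s),[(0.07,.19),(-.03,.03),(-.15,-.04)]),("w2",ortho(cw,.42,x1,-.3,.25,0,s,pose),[(0.03,.19),(-.145,-.115)])]:
    cv2.imwrite(f"pics/o_{nm}.png",im)
    for lo,hi in parts:
        e=edges(im,x1,.25,s,lo,hi,int((x1-.60)/s) ,int((x1-.54)/s));
        print(nm,lo,hi,np.round(e[:,0],4).tolist());k,r,n=fit(e);print("   x=%.4f*y+%.4f"%tuple(k),"rms",r,n)
E
```

```text
top 0.07 0.19 [0.5646, 0.5652, 0.5651, 0.5651, 0.5652, 0.5651, 0.565, 0.5651, 0.5651, 0.5651, 0.5655, 0.5655, 0.5654, 0.5655, 0.5654, 0.5655, 0.5656, 0.5659, 0.566, 0.5661, 0.5659, 0.5661, 0.5663, 0.5663, 0.5662, 0.5665, 0.5671, 0.5671, 0.5673, 0.5675]
   x=-0.0165*y+0.5678 rms 0.00014353008542250325 25
top -0.03 0.03 [0.5682, 0.5681, 0.5683, 0.5685, 0.5686, 0.5686, 0.5684, 0.5686, 0.5686, 0.5686, 0.5688, 0.5692, 0.5692, 0.5696, 0.5695]
   x=-0.0228*y+0.5688 rms 0.00017038669007789196 15
top -0.15 -0.04 [0.571, 0.5713, 0.5713, 0.5717, 0.5719, 0.5722, 0.5724, 0.5727, 0.573, 0.5738, 0.574, 0.5746, 0.5745, 0.5748, 0.5749, 0.5753, 0.5755, 0.5758, 0.5761, 0.5768, 0.5771, 0.5775, 0.5777, 0.5779, 0.5782, 0.5783, 0.5787, 0.5789]
   x=-0.0766*y+0.5677 rms 0.00016645537241784798 27
w2 0.03 0.19 [0.5649, 0.5648, 0.5649, 0.565, 0.5648, 0.565, 0.5653, 0.565, 0.5652, 0.5655, 0.5655, 0.5655, 0.5659, 0.5658, 0.5657, 0.5659, 0.5662, 0.5661, 0.5662, 0.5662, 0.5667, 0.5664, 0.5665, 0.5666, 0.5668, 0.5668, 0.5668, 0.5668, 0.567, 0.5675, 0.5682, 0.5673, 0.5674, 0.5685, 0.5675, 0.5676, 0.5678, 0.5678, 0.5679, 0.568]
   x=-0.0211*y+0.5687 rms 0.00010795284163196781 37
w2 -0.145 -0.115 [0.5635, 0.5677, 0.5732, 0.5768, 0.5771, 0.5776, 0.578, 0.5784]
   x=-0.5052*y+0.5089 rms 0.0024007432605046846 8
```

>>> {"api": "play_rows", "payload": {
  "travel": [
    [0,-4,2],
    [0.1,-8,6],
    [0.1,-9.3,10],
    [0.1,-9.3,14],
    [0.1,-9.3,17],
    [0.1,-9.3,20],
    [0.1,-9.3,22],
    [0.1,-9.3,23],
    [0.1,-9.3,23.8],
    [0.1,-9.3,24],
    [0.1,-9.3,24],
    [0.1,-9.3,24],
    [0.1,-9.3,24]
  ],
  "yaw": [-6,-12,-17,-17,-17,-17,-17,-17,-17,-17,-17,-17,-17],
  "claw": [-1,-1,-1,-1,-1,-1,-1,-1,-1,-1,-1,-1,-1]
}}

```text
t: 8.6
tcp_pos: [0.3947, 0.0902, 0.0373]
tcp_rot: [[-1.0, -0.02, 0.001], [-0.02, 1.0, -0.0], [-0.001, -0.0, -1.0]]
wrist_force: [0.8, 0.7, -1.3]
width: 0.0201
gripper_force: 79.6
```

```bash
python3 - <<'E'
from h import *
o=get_obs();c=camera("wrist");pose=(o["tcp_pos"],o["tcp_rot"])
np.savez("w4.npz",px=c["pixels"],p=o["tcp_pos"],R=o["tcp_rot"])
print(o["tcp_pos"],o["wrist_force"],o["joints"],cam_pos(c,pose))
im=ortho(c,.36,.60,-.03,.2,0.030,0.0004,pose)
cv2.imwrite("pics/w4.png",im);print(im.shape)
E
```

```text
[0.39466481 0.09017283 0.03729587] [ 0.75699324  0.69608512 -1.27954598] [-1.01329877e-01 -5.05135483e-01 -7.38809124e-01  1.33584993e+00
  1.00060320e-04 -1.21396319e-01] [0.32779422 0.08916577 0.20870954]
(600, 575, 3)
```

View pics/w4.png

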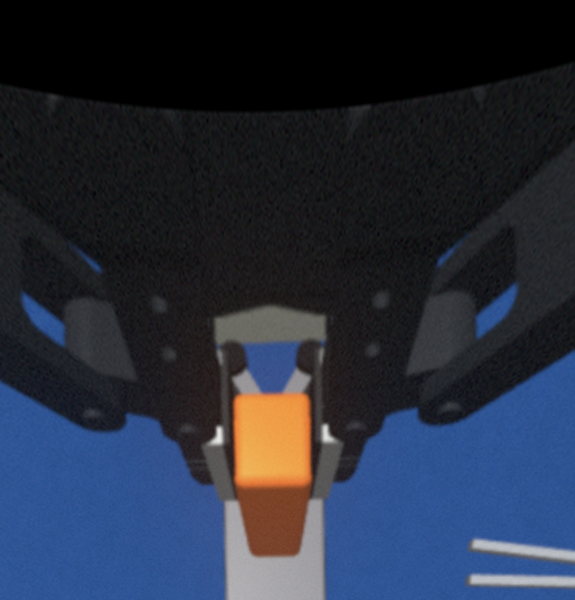

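>>> {"api": "play_rows", "payload": {
  "travel": [
    [-0.5,0,0],
    [-1.0,0,0],
    [-1.4,0,0],
    [-1.7,0,0],
    [-2.0,0,0],
    [-2.3,0,0],
    [-2.6,0,0],
    [-2.9,0,0],
    [-3.2,0,0],
    [-3.5,0,0],
    [-3.8,0,0],
    [-4.1,0,0],
    [-4.4,0,0],
    [-4.6,0,0],
    [-4.7,0,0],
    [-4.8,0,0]
  ],
  "yaw": [0,0,0,0,0,0,0,0,0,0,0,0,0,0,0,0],
  "claw": [-1,-1,-1,-1,-1,-1,-1,-1,-1,-1,-1,-1,-1,-1,-1,-1]
}}

```text
t: 10.25
tcp_pos: [0.4421, 0.0912, 0.0365]
tcp_rot: [[-1.0, -0.02, -0.0], [-0.02, 1.0, 0.0], [0.0, 0.0, -1.0]]
wrist_force: [-1.9, -0.7, -1.5]
width: 0.0208
gripper_force: 79.7
```

>>> {"api": "play_rows", "payload": {
  "travel": [
    [-0.07,0,0],
    [-0.14,0,0],
    [-0.21,0,0],
    [-0.28,0,0],
    [-0.34,0,0],
    [-0.4,0,0]
  ],
  "yaw": [0,0,0,0,0,0],
  "claw": [-1,-1,-1,-1,-1,-1]
}}

```text
t: 10.85
tcp_pos: [0.4459, 0.0912, 0.0365]
tcp_rot: [[-1.0, -0.02, -0.0], [-0.02, 1.0, -0.0], [0.0, 0.0, -1.0]]
wrist_force: [-5.7, 0.6, 0.2]
width: 0.0203
gripper_force: 79.8
```

>>> {"api": "play_rows", "payload": {
  "travel": [
    [-0.03,0,0],
    [-0.05,0,0],
    [-0.05,0,0],
    [-0.05,0,0]
  ],
  "yaw": [0,0,0,0],
  "claw": [-1,-1,-1,-1]
}}

```text
t: 11.25
tcp_pos: [0.446, 0.0912, 0.0365]
tcp_rot: [[-1.0, -0.02, -0.001], [-0.02, 1.0, -0.0], [0.001, -0.0, -1.0]]
wrist_force: [-5.6, -1.1, 1.5]
width: 0.0203
gripper_force: 80.0
```

```bash
python3 - <<'E'
from h import *
for i in range(4):
    c=camera("top");o=get_obs();print(o["t"],o["wrist_force"],o["tcp_pos"])
E
```

```text
11.3 [-5.37240328 -1.22832928  0.73252391] [0.4459993  0.09122895 0.03654413]
11.35 [-6.72520503 -1.17701848  0.71011693] [0.44596256 0.09122227 0.03653262]
11.4 [-6.16950501 -1.23452653  0.79284052] [0.44596497 0.09122936 0.03652006]
11.45 [-6.25037619 -0.43510574  1.51505071] [0.44597503 0.09125011 0.03651772]
```

>>> {"api": "play_rows", "payload": {
  "travel": [
    [0.5,0,0],
    [1.5,0,0],
    [2.7,0,0],
    [2.6,2,0],
    [2.6,4,0],
    [2.6,6,0],
    [2.5,8,0],
    [2.5,10,0],
    [2.5,10.9,0],
    [1.5,10.9,0],
    [0.5,10.8,0],
    [-0.5,10.7,0],
    [-1.4,10.7,0],
    [-1.4,10.7,0],
    [-1.4,10.7,0],
    [-1.4,10.7,0]
  ],
  "yaw": [0,0,0,5,11,17,23,29,35,40,45,45,45,45,45,45],
  "claw": [-1,-1,-1,-1,-1,-1,-1,-1,-1,-1,-1,-1,-1,-1,-1,-1]
}}

```text
t: 13.05
tcp_pos: [0.458, 0.1985, 0.0364]
tcp_rot: [[-0.722, 0.692, -0.0], [0.692, 0.722, 0.0], [0.0, -0.0, -1.0]]
wrist_force: [0.6, 0.8, -1.1]
width: 0.0205
gripper_force: 79.7
```

```bash
python3 - <<'E'
from h import *
o=get_obs();c=camera("wrist");pose=(o["tcp_pos"],o["tcp_rot"])
np.savez("w5.npz",px=c["pixels"],p=o["tcp_pos"],R=o["tcp_rot"])
print(o["tcp_pos"],o["tcp_rot"],o["wrist_force"],o["joints"])
a=ortho(c,.42,.60,-.03,.27,0.030,0.0005,pose)
t=camera("top");np.savez("t5.npz",px=t["pixels"])
b=ortho(t,.42,.60,-.03,.27,0.036,0.0005)
s=camera("scene");d=ortho(s,.42,.60,-.03,.27,0.036,0.0005)
im=np.vstack([b,d]);cv2.imwrite("pics/w5.png",im);print(im.shape)
E
```

```text
[0.45801931 0.19850203 0.03639275] [[-7.21544406e-01  6.92368026e-01 -4.32737121e-04]
 [ 6.92368061e-01  7.21544496e-01  8.62444154e-05]
 [ 3.71951964e-04 -2.37384186e-04 -9.99999903e-01]] [ 0.60383232  0.75740294 -1.14142725] [ 1.46222745e-01 -1.68659026e-01 -4.72763215e-01  1.26710769e+00
  1.48374823e-04  9.10988577e-01]
(720, 601, 3)
```

View pics/w5.png

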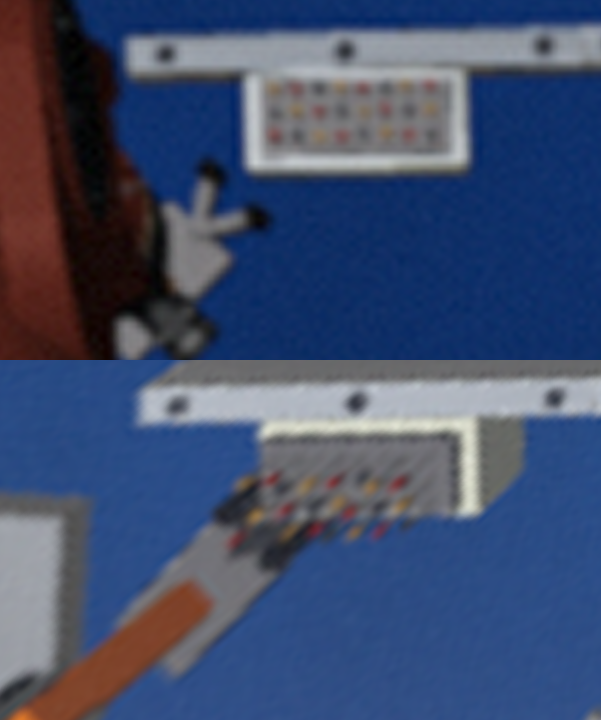

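```bash
cat > plan.py <<'E'
import numpy as np
from rig import get_obs
def world_rows(pts,yaws,cmd,Rc):
    """world TCP xy targets + stick yaw(rad) -> tool rows cm / deg relative to the commanded pose cmd (xy, R)"""
    y0=np.arctan2(-Rc[1,0],-Rc[0,0])
    T=[(Rc[:2,:2].T@(np.array(p)-cmd)*100) for p in pts]
    print([[round(float(t[0]),2),round(float(t[1]),2),0] for t in T]);print([round(float(np.degrees(y0-y)),1) for y in yaws])
E
python3 - <<'E'
from plan import *
o=get_obs();p=o["tcp_pos"][:2];R=o["tcp_rot"];y=np.radians(-43.8);n=np.array([1,.0211]);u=np.array([.0211,-1])
print(p)
world_rows([p+.005*u+n*k for k in (.004,.008,.011,.0125,.0135,.0145,.0152,.0159)],[y]*8,p,R)
E
```

```text
[0.45814954 0.19855617]
[[-0.64, -0.07, 0], [-0.92, 0.21, 0], [-1.13, 0.43, 0], [-1.24, 0.53, 0], [-1.31, 0.6, 0], [-1.38, 0.67, 0], [-1.43, 0.72, 0], [-1.48, 0.77, 0]]
[-0.0, -0.0, -0.0, -0.0, -0.0, -0.0, -0.0, -0.0]
```

>>> {"api": "play_rows", "payload": {
  "travel": [
    [-0.64,-0.07,0],
    [-0.92,0.21,0],
    [-1.13,0.43,0],
    [-1.24,0.53,0],
    [-1.31,0.6,0],
    [-1.38,0.67,0],
    [-1.43,0.72,0],
    [-1.48,0.77,0],
    [-1.48,0.77,0]
  ],
  "yaw": [0,0,0,0,0,0,0,0,0],
  "claw": [-1,-1,-1,-1,-1,-1,-1,-1,-1]
}}

```text
t: 14.1
tcp_pos: [0.4741, 0.1939, 0.0364]
tcp_rot: [[-0.721, 0.693, -0.001], [0.693, 0.721, 0.0], [0.001, -0.0, -1.0]]
wrist_force: [-1.6, 0.0, -0.9]
width: 0.0204
gripper_force: 79.8
```

>>> {"api": "play_rows", "payload": {
  "travel": [
    [-0.03,0.03,0],
    [-0.07,0.07,0],
    [-0.07,0.07,0]
  ],
  "yaw": [0,0,0],
  "claw": [-1,-1,-1]
}}

```text
t: 14.4
tcp_pos: [0.4744, 0.1939, 0.0363]
tcp_rot: [[-0.721, 0.693, -0.002], [0.693, 0.721, 0.0], [0.001, -0.001, -1.0]]
wrist_force: [-6.1, 2.0, 1.9]
width: 0.0205
gripper_force: 80.2
```

>>> {"api": "play_rows", "payload": {
  "travel": [
    [-0.07,-0.07,0],
    [-0.14,-0.14,0],
    [-0.21,-0.21,0],
    [-0.28,-0.28,0],
    [-0.35,-0.35,0],
    [-0.42,-0.42,0],
    [-0.49,-0.49,0],
    [-0.56,-0.56,0],
    [-0.63,-0.63,0],
    [-0.7,-0.7,0]
  ],
  "yaw": [0,0,0,0,0,0,0,0,0,0],
  "claw": [-1,-1,-1,-1,-1,-1,-1,-1,-1,-1]
}}

```text
t: 15.4
tcp_pos: [0.4746, 0.1846, 0.0361]
tcp_rot: [[-0.721, 0.692, -0.002], [0.692, 0.721, 0.002], [0.003, -0.0, -1.0]]
wrist_force: [-6.4, 6.3, 1.3]
width: 0.0206
gripper_force: 79.9
```

>>> {"api": "play_rows", "payload": {
  "travel": [
    [-0.14,-0.14,0],
    [-0.28,-0.28,0],
    [-0.42,-0.43,0],
    [-0.56,-0.57,0],
    [-0.7,-0.71,0],
    [-0.84,-0.85,0],
    [-0.98,-1.0,0],
    [-1.13,-1.14,0],
    [-1.27,-1.28,0],
    [-1.41,-1.42,0],
    [-1.55,-1.57,0],
    [-1.69,-1.71,0],
    [-1.83,-1.85,0],
    [-1.97,-1.99,0],
    [-2.11,-2.14,0],
    [-2.25,-2.28,0]
  ],
  "yaw": [0,0,0,0,0,0,0,0,0,0,0,0,0,0,0,0],
  "claw": [-1,-1,-1,-1,-1,-1,-1,-1,-1,-1,-1,-1,-1,-1,-1,-1]
}}

```text
t: 17.0
tcp_pos: [0.4752, 0.1527, 0.0361]
tcp_rot: [[-0.722, 0.692, -0.001], [0.692, 0.722, 0.002], [0.002, 0.0, -1.0]]
wrist_force: [-4.5, 5.2, -1.0]
width: 0.0205
gripper_force: 79.8
```

```bash
python3 - <<'E'
from h import *
c=camera("top");a=[];
for i in range(3):
    o=get_obs();a.append(o["wrist_force"])
    c=camera("top")
print(np.round(a,1),o["tcp_pos"],o["tcp_rot"][:2,0],o["ft_torque"])
# block outline: white
im=ortho(c,.42,.60,-.13,.17,0.036,0.0005);cv2.imwrite("pics/t6.png",im)
E
```

```text
[[-3.8  4.4 -2.1]
 [-3.9  4.1 -0.8]
 [-4.3  3.2 -2.1]] [0.47521308 0.1523866  0.0360114 ] [-0.72132287  0.69259606] [ 0.85645416  1.05299925 -0.02102993]
```

View pics/t6.png

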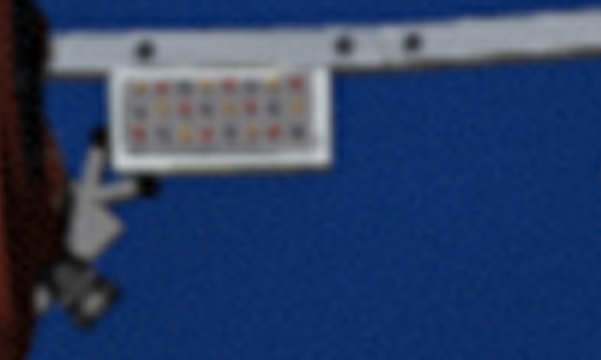

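>>> {"api": "play_rows", "payload": {
  "travel": [
    [-0.14,-0.14,0],
    [-0.28,-0.28,0],
    [-0.43,-0.42,0],
    [-0.57,-0.56,0],
    [-0.71,-0.7,0],
    [-0.85,-0.85,0],
    [-0.99,-0.99,0],
    [-1.14,-1.13,0],
    [-1.28,-1.27,0],
    [-1.42,-1.41,0],
    [-1.56,-1.55,0],
    [-1.7,-1.69,0],
    [-1.85,-1.83,0],
    [-1.99,-1.97,0],
    [-2.13,-2.12,0],
    [-2.27,-2.26,0],
    [-2.41,-2.4,0],
    [-2.56,-2.54,0],
    [-2.7,-2.68,0],
    [-2.84,-2.82,0]
  ],
  "yaw": [0,0,0,0,0,0,0,0,0,0,0,0,0,0,0,0,0,0,0,0],
  "claw": [-1,-1,-1,-1,-1,-1,-1,-1,-1,-1,-1,-1,-1,-1,-1,-1,-1,-1,-1,-1]
}}

```text
t: 19.2
tcp_pos: [0.476, 0.1128, 0.0361]
tcp_rot: [[-0.722, 0.692, -0.002], [0.692, 0.722, 0.002], [0.003, 0.0, -1.0]]
wrist_force: [-5.2, 6.5, -1.0]
width: 0.0204
gripper_force: 79.8
```

>>> {"api": "play_rows", "payload": {
  "travel": [
    [-0.14,-0.14,0],
    [-0.28,-0.28,0],
    [-0.42,-0.42,0],
    [-0.57,-0.56,0],
    [-0.71,-0.71,0],
    [-0.85,-0.85,0],
    [-0.99,-0.99,0],
    [-1.13,-1.13,0],
    [-1.27,-1.27,0],
    [-1.42,-1.41,0],
    [-1.56,-1.55,0],
    [-1.7,-1.69,0],
    [-1.84,-1.84,0],
    [-1.98,-1.98,0],
    [-2.12,-2.12,0],
    [-2.27,-2.26,0],
    [-2.41,-2.4,0],
    [-2.55,-2.54,0],
    [-2.69,-2.68,0],
    [-2.83,-2.82,0]
  ],
  "yaw": [0,0,0,0,0,0,0,0,0,0,0,0,0,0,0,0,0,0,0,0],
  "claw": [-1,-1,-1,-1,-1,-1,-1,-1,-1,-1,-1,-1,-1,-1,-1,-1,-1,-1,-1,-1]
}}

```text
t: 21.2
tcp_pos: [0.477, 0.0729, 0.0361]
tcp_rot: [[-0.722, 0.692, -0.002], [0.692, 0.722, 0.002], [0.003, 0.0, -1.0]]
wrist_force: [-4.0, 5.3, -0.9]
width: 0.0207
gripper_force: 79.8
```

```bash
cat >> plan.py <<'E'
a=np.arctan2(-1,.0766);U=np.array([np.cos(a),np.sin(a)]);V=np.array([-U[1],U[0]]);FL=.0555
def block(x,xa=-.138,xb=-.118):
    """ideal block pose in rail frame, fence-touching: x,y,theta"""
    th=-FL*np.clip((xb-x)/(xb-xa),0,1);g=x+.16   # gate is g behind the origin
    return x,-.025/np.cos(th)-g*np.tan(-th)*-1*0+ (g*np.tan(-th))*-1 ,th
def tcp(x,**k):
    x,y,th=block(x,**k);c,s=np.cos(th),np.sin(th);cor=np.array([x,y])+np.array([[c,-s],[s,c]])@[-.055,-.025]
    t=th+np.pi/4;o=cor-.0566*np.array([np.cos(t),np.sin(t)]);return U*o[0]+V*o[1],t+a
E
python3 - <<'E'
from plan import *
for x in (-.2,-.16,-.13,-.1): print(x,block(x))
o=get_obs();x0=-.1635;p0,y0=tcp(x0);print(p0,np.degrees(y0),o["tcp_pos"],np.degrees(np.arctan2(-o["tcp_rot"][1,0],-o["tcp_rot"][0,0])))
xs=x0+.002*np.arange(1,21);P=[tcp(x) for x in xs]
world_rows([p[0] for p in P],[p[1] for p in P],p0,o["tcp_rot"])
E
```

```text
-0.2 (-0.2, np.float64(-0.022816270406396458), np.float64(-0.0555))
-0.16 (-0.16, np.float64(-0.025038552603332553), np.float64(-0.0555))
-0.13 (-0.13, np.float64(-0.026013236956480078), np.float64(-0.033299999999999996))
-0.1 (-0.1, np.float64(-0.025), np.float64(-0.0))
[-0.10425766  0.25476416] -43.79961291824163 [0.47695088 0.07285826 0.03607685] -43.80926086883095
[[-0.14, -0.14, 0], [-0.28, -0.28, 0], [-0.42, -0.42, 0], [-0.57, -0.57, 0], [-0.71, -0.71, 0], [-0.85, -0.85, 0], [-0.99, -0.99, 0], [-1.13, -1.13, 0], [-1.27, -1.27, 0], [-1.42, -1.42, 0], [-1.56, -1.56, 0], [-1.7, -1.7, 0], [-1.84, -1.85, 0], [-1.98, -2.05, 0], [-2.12, -2.24, 0], [-2.27, -2.43, 0], [-2.41, -2.62, 0], [-2.56, -2.81, 0], [-2.71, -2.99, 0], [-2.86, -3.18, 0]]
[-0.0, -0.0, -0.0, -0.0, -0.0, -0.0, -0.0, -0.0, -0.0, -0.0, -0.0, -0.0, -0.1, -0.4, -0.7, -1.0, -1.4, -1.7, -2.0, -2.3]
```

>>> {"api": "play_rows", "payload": {
  "travel": [
    [-0.15,-0.13,0],
    [-0.3,-0.27,0],
    [-0.44,-0.41,0],
    [-0.58,-0.55,0],
    [-0.72,-0.69,0],
    [-0.86,-0.84,0],
    [-1.0,-0.98,0],
    [-1.14,-1.12,0],
    [-1.29,-1.26,0],
    [-1.43,-1.4,0],
    [-1.57,-1.54,0],
    [-1.71,-1.69,0],
    [-1.85,-1.83,0],
    [-1.99,-1.97,0],
    [-2.14,-2.11,0],
    [-2.28,-2.25,0],
    [-2.42,-2.4,0]
  ],
  "yaw": [0,0,0,0,0,0,0,0,0,0,0,0,0,0,0,0,0],
  "claw": [-1,-1,-1,-1,-1,-1,-1,-1,-1,-1,-1,-1,-1,-1,-1,-1,-1]
}}

```text
t: 22.9
tcp_pos: [0.4774, 0.0392, 0.0361]
tcp_rot: [[-0.722, 0.692, -0.002], [0.692, 0.722, 0.003], [0.004, 0.001, -1.0]]
wrist_force: [-5.2, 6.1, 0.6]
width: 0.0204
gripper_force: 80.1
```

```bash
python3 - <<'E'
from plan import *
from rig import camera
import h,cv2
o=get_obs();print(np.round(o["tcp_pos"],4),o["wrist_force"])
c=camera("top");im=h.ortho(c,.47,.60,-.21,.12,0.036,0.0005);cv2.imwrite("pics/t7.png",im)
x0=-.1295;k=dict(xa=-.1295,xb=-.112);p0,y0=tcp(x0,**k);O=np.array([.5816,-.182]);print(p0+O)
xs=x0+.0015*np.arange(1,17);P=[tcp(x,**k) for x in xs]
world_rows([p[0] for p in P],[p[1] for p in P],p0,o["tcp_rot"])
E
```

```text
[0.4774 0.0392 0.0361] [-5.23440588  6.08151284  0.61454048]
[0.47805571 0.0387192 ]
[[-0.11, -0.15, 0], [-0.21, -0.3, 0], [-0.32, -0.44, 0], [-0.43, -0.59, 0], [-0.55, -0.73, 0], [-0.66, -0.88, 0], [-0.77, -1.02, 0], [-0.89, -1.16, 0], [-1.0, -1.3, 0], [-1.12, -1.44, 0], [-1.24, -1.58, 0], [-1.36, -1.7, 0], [-1.47, -1.8, 0], [-1.58, -1.9, 0], [-1.69, -2.0, 0], [-1.8, -2.1, 0]]
[-0.3, -0.5, -0.8, -1.1, -1.3, -1.6, -1.9, -2.2, -2.4, -2.7, -3.0, -3.2, -3.2, -3.2, -3.2, -3.2]
```

View pics/t7.png

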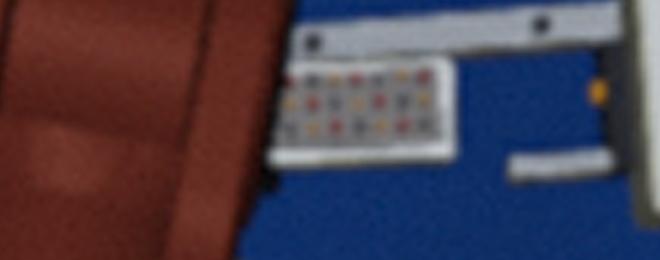

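>>> {"api": "play_rows", "payload": {
  "travel": [
    [-0.11,-0.15,0],
    [-0.21,-0.3,0],
    [-0.32,-0.44,0],
    [-0.43,-0.59,0],
    [-0.55,-0.73,0],
    [-0.66,-0.88,0],
    [-0.77,-1.02,0],
    [-0.89,-1.16,0],
    [-1.0,-1.3,0],
    [-1.12,-1.44,0]
  ],
  "yaw": [-0.3,-0.5,-0.8,-1.1,-1.3,-1.6,-1.9,-2.2,-2.4,-2.7],
  "claw": [-1,-1,-1,-1,-1,-1,-1,-1,-1,-1]
}}

```text
t: 23.95
tcp_pos: [0.4758, 0.0205, 0.0359]
tcp_rot: [[-0.753, 0.658, -0.002], [0.658, 0.753, 0.002], [0.002, 0.0, -1.0]]
wrist_force: [-4.9, 4.7, -1.4]
width: 0.0204
gripper_force: 79.7
```

```bash
python3 - <<'E'
from plan import *
o=get_obs();print(np.round(o["tcp_pos"],4),o["wrist_force"])
x0=-.1145;k=dict(xa=-.1295,xb=-.112);p0,y0=tcp(x0,**k);O=np.array([.5816,-.182]);print(p0+O)
xs=x0+.0017*np.arange(1,16);P=[tcp(x,**k) for x in xs]
world_rows([p[0]+.0002*V for p in P],[p[1] for p in P],p0,o["tcp_rot"])
E
```

```text
[0.4758 0.0205 0.0359] [-4.92025023  4.66195073 -1.42351282]
[0.47619177 0.02057581]
[[-0.14, -0.15, 0], [-0.27, -0.29, 0], [-0.39, -0.41, 0], [-0.51, -0.53, 0], [-0.63, -0.65, 0], [-0.75, -0.76, 0], [-0.87, -0.88, 0], [-0.99, -1.0, 0], [-1.11, -1.12, 0], [-1.24, -1.24, 0], [-1.36, -1.36, 0], [-1.48, -1.48, 0], [-1.6, -1.6, 0], [-1.72, -1.72, 0], [-1.84, -1.84, 0]]
[-0.3, -0.5, -0.5, -0.5, -0.5, -0.5, -0.5, -0.5, -0.5, -0.5, -0.5, -0.5, -0.5, -0.5, -0.5]
```

>>> {"api": "play_rows", "payload": {
  "travel": [
    [-0.14,-0.15,0],
    [-0.27,-0.29,0],
    [-0.39,-0.41,0],
    [-0.51,-0.53,0],
    [-0.63,-0.65,0],
    [-0.75,-0.76,0],
    [-0.87,-0.88,0],
    [-0.99,-1.0,0]
  ],
  "yaw": [-0.3,-0.5,-0.5,-0.5,-0.5,-0.5,-0.5,-0.5],
  "claw": [-1,-1,-1,-1,-1,-1,-1,-1]
}}

```text
t: 24.75
tcp_pos: [0.4764, 0.0068, 0.0359]
tcp_rot: [[-0.759, 0.651, -0.002], [0.651, 0.759, 0.002], [0.003, 0.0, -1.0]]
wrist_force: [-5.2, 6.4, 0.5]
width: 0.0205
gripper_force: 79.8
```

>>> {"api": "play_rows", "payload": {
  "travel": [
    [-0.14,-0.14,0],
    [-0.28,-0.28,0],
    [-0.42,-0.42,0],
    [-0.57,-0.57,0],
    [-0.71,-0.71,0],
    [-0.85,-0.85,0],
    [-0.99,-0.99,0],
    [-1.13,-1.13,0],
    [-1.27,-1.27,0],
    [-1.41,-1.41,0]
  ],
  "yaw": [0,0,0,0,0,0,0,0,0,0],
  "claw": [-1,-1,-1,-1,-1,-1,-1,-1,-1,-1]
}}

```text
t: 25.75
tcp_pos: [0.4779, -0.0131, 0.0359]
tcp_rot: [[-0.759, 0.651, -0.002], [0.651, 0.759, 0.002], [0.003, 0.0, -1.0]]
wrist_force: [-5.4, 7.0, 0.4]
width: 0.0203
gripper_force: 79.8
```

>>> {"api": "play_rows", "payload": {
  "travel": [
    [-0.14,-0.14,0],
    [-0.28,-0.28,0],
    [-0.42,-0.42,0],
    [-0.57,-0.57,0],
    [-0.71,-0.71,0],
    [-0.85,-0.85,0],
    [-0.99,-0.99,0],
    [-1.06,-1.06,0]
  ],
  "yaw": [0,0,0,0,0,0,0,0],
  "claw": [-1,-1,-1,-1,-1,-1,-1,-1]
}}

```text
t: 26.55
tcp_pos: [0.479, -0.0281, 0.0359]
tcp_rot: [[-0.759, 0.651, -0.002], [0.651, 0.759, 0.002], [0.003, 0.0, -1.0]]
wrist_force: [-5.4, 7.6, 1.0]
width: 0.0206
gripper_force: 80.0
```

>>> {"api": "play_rows", "payload": {
  "travel": [
    [-0.07,-0.07,0],
    [-0.14,-0.14,0],
    [-0.21,-0.21,0],
    [-0.28,-0.28,0],
    [-0.35,-0.35,0],
    [-0.42,-0.42,0]
  ],
  "yaw": [0,0,0,0,0,0],
  "claw": [-1,-1,-1,-1,-1,-1]
}}

```text
t: 27.15
tcp_pos: [0.4795, -0.0339, 0.0359]
tcp_rot: [[-0.759, 0.651, -0.002], [0.651, 0.759, 0.002], [0.003, 0.0, -1.0]]
wrist_force: [-5.5, 6.9, 0.6]
width: 0.0204
gripper_force: 80.0
```

>>> {"api": "play_rows", "payload": {
  "travel": [
    [-0.04,-0.04,0],
    [-0.09,-0.09,0],
    [-0.14,-0.14,0],
    [-0.18,-0.18,0],
    [-0.22,-0.22,0]
  ],
  "yaw": [0,0,0,0,0],
  "claw": [-1,-1,-1,-1,-1]
}}

```text
t: 27.65
tcp_pos: [0.4796, -0.0362, 0.036]
tcp_rot: [[-0.76, 0.65, -0.003], [0.65, 0.76, 0.004], [0.005, 0.001, -1.0]]
wrist_force: [-7.4, 9.5, 3.3]
width: 0.0207
gripper_force: 80.3
```

>>> {"api": "play_rows", "payload": {
  "travel": [
    [-0.01,-0.05,0],
    [-0.04,-0.08,0],
    [-0.07,-0.11,0],
    [-0.1,-0.14,0]
  ],
  "yaw": [0,0,0,0],
  "claw": [-1,-1,-1,-1]
}}

```text
t: 28.05
tcp_pos: [0.4797, -0.0383, 0.0359]
tcp_rot: [[-0.759, 0.651, -0.002], [0.651, 0.759, 0.003], [0.004, 0.001, -1.0]]
wrist_force: [-5.4, 8.0, 1.6]
width: 0.0203
gripper_force: 80.0
```

>>> {"api": "play_rows", "payload": {
  "travel": [
    [-0.02,-0.02,0],
    [-0.04,-0.04,0],
    [-0.06,-0.06,0],
    [-0.07,-0.07,0]
  ],
  "yaw": [0,0,0,0],
  "claw": [-1,-1,-1,-1]
}}

```text
t: 28.45
tcp_pos: [0.4798, -0.0393, 0.0359]
tcp_rot: [[-0.759, 0.651, -0.002], [0.651, 0.759, 0.003], [0.004, 0.001, -1.0]]
wrist_force: [-5.1, 8.6, 0.8]
width: 0.0205
gripper_force: 80.0
```

>>> {"api": "play_rows", "payload": {
  "travel": [
    [-0.02,-0.02,0],
    [-0.04,-0.04,0],
    [-0.06,-0.06,0],
    [-0.07,-0.07,0]
  ],
  "yaw": [0,0,0,0],
  "claw": [-1,-1,-1,-1]
}}

```text
t: 28.85
tcp_pos: [0.4798, -0.0402, 0.0359]
tcp_rot: [[-0.759, 0.651, -0.002], [0.651, 0.759, 0.003], [0.004, 0.001, -1.0]]
wrist_force: [-5.9, 8.1, 0.7]
width: 0.0203
gripper_force: 80.0
```

```bash
python3 - <<'E'
from plan import *
o=get_obs();print(np.round(o["tcp_pos"],4),o["wrist_force"]);print(tcp(-.055)[0]+[.5816,-.182])
E
```

```text
[ 0.4798 -0.0402  0.0359] [-5.87937649  8.13640339  0.733231  ]
[ 0.48038257 -0.03929152]
```

>>> {"api": "play_rows", "payload": {
  "travel": [
    [-0.02,-0.02,0],
    [-0.04,-0.04,0],
    [-0.06,-0.06,0],
    [-0.07,-0.07,0]
  ],
  "yaw": [0,0,0,0],
  "claw": [-1,-1,-1,-1]
}}

```text
t: 29.25
tcp_pos: [0.4799, -0.041, 0.036]
tcp_rot: [[-0.759, 0.651, -0.002], [0.65, 0.76, 0.004], [0.004, 0.002, -1.0]]
wrist_force: [-5.9, 9.4, 2.0]
width: 0.0202
gripper_force: 80.1
```

>>> {"api": "play_rows", "payload": {
  "travel": [
    [-0.02,-0.02,0],
    [-0.04,-0.04,0],
    [-0.04,-0.04,0]
  ],
  "yaw": [0,0,0],
  "claw": [-1,-1,-1]
}}

```text
t: 29.55
tcp_pos: [0.4798, -0.0411, 0.036]
tcp_rot: [[-0.76, 0.65, -0.002], [0.65, 0.76, 0.005], [0.005, 0.002, -1.0]]
wrist_force: [-6.9, 12.0, 3.1]
width: 0.0203
gripper_force: 80.3
```

```bash
python3 - <<'E'
from h import *
for i in range(3):
    c=camera("top");o=get_obs();print(np.round(o["tcp_pos"],5),o["wrist_force"])
im=ortho(c,.50,.61,-.21,.0,0.033,0.0003);cv2.imwrite("pics/t8.png",im)
E
```

```text
[ 0.47981 -0.04114  0.03601] [-6.15078498 11.26300582  2.93716915]
[ 0.47978 -0.04114  0.03599] [-6.36584855 11.79975444  3.26494409]
[ 0.47981 -0.04112  0.036  ] [-6.68625939 11.63605962  3.42792262]
```

View pics/t8.png

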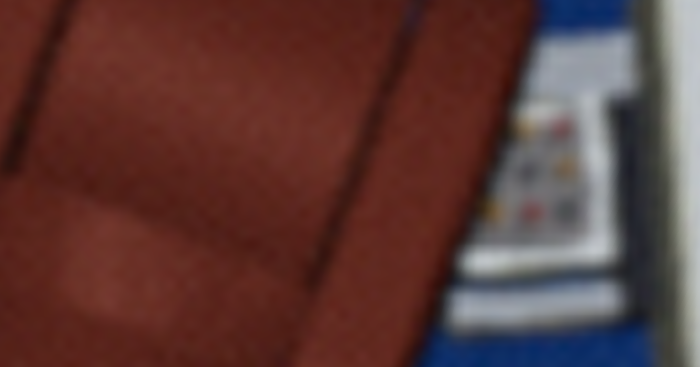

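>>> {"api": "play_rows", "payload": {
  "travel": [
    [0.06,0.02,0],
    [0.12,0.04,0],
    [0.18,0.05,0],
    [0.24,0.07,0],
    [0.35,0.07,0],
    [0.5,0.07,0],
    [0.8,0.07,0],
    [1.5,0.07,0],
    [2.5,0.07,0],
    [3.5,0.07,-0.5],
    [3.5,0.07,-3],
    [3.5,0.07,-7],
    [3.5,0.07,-11],
    [3.5,0.07,-14],
    [3.5,0.07,-14],
    [3.5,0.07,-14]
  ],
  "yaw": [0,0,0,0,0,0,0,0,0,0,0,0,0,0,0,0],
  "claw": [-1,-1,-1,-1,-1,-1,-1,-1,-1,-1,-1,-1,-1,-1,-1,-1]
}}

```text
t: 31.3
tcp_pos: [0.455, -0.0199, 0.1768]
tcp_rot: [[-0.759, 0.651, 0.001], [0.651, 0.759, -0.0], [-0.001, 0.0, -1.0]]
wrist_force: [-0.8, -0.2, -2.6]
width: 0.0207
gripper_force: 79.9
```

```bash
python3 - <<'E'
from plan import *
o=get_obs();print(np.round(o["tcp_pos"],4),o["wrist_force"]);p=o["tcp_pos"][:2];g=np.array([.4311,.3296])
world_rows([p+(g-p)*k/8 for k in range(1,9)],[np.radians(-15.8)]*8,p,o["tcp_rot"])
E
```

```text
[ 0.455  -0.0199  0.1768] [-0.83156933 -0.23488869 -2.59377229]
[[3.07, 3.12, 0], [6.15, 6.24, 0], [9.22, 9.36, 0], [12.29, 12.48, 0], [15.36, 15.6, 0], [18.44, 18.72, 0], [21.51, 21.84, 0], [24.58, 24.96, 0]]
[-24.8, -24.8, -24.8, -24.8, -24.8, -24.8, -24.8, -24.8]
```

>>> {"api": "play_rows", "payload": {
  "travel": [
    [3.07,3.12,0],
    [6.15,6.24,0],
    [9.22,9.36,0],
    [12.29,12.48,0],
    [15.36,15.6,0],
    [18.44,18.72,0],
    [21.51,21.84,0],
    [24.58,24.96,0],
    [24.58,24.96,0],
    [24.58,24.96,3],
    [24.58,24.96,6],
    [24.58,24.96,9],
    [24.58,24.96,11],
    [24.58,24.96,11.7],
    [24.58,24.96,11.7],
    [24.58,24.96,11.7]
  ],
  "yaw": [-3,-6,-9,-12,-15,-18,-21,-24.8,-24.8,-24.8,-24.8,-24.8,-24.8,-24.8,-24.8,-24.8],
  "claw": [-1,-1,-1,-1,-1,-1,-1,-1,-1,-1,-1,-1,-1,-1,-1,-1]
}}

```text
t: 32.9
tcp_pos: [0.4314, 0.3294, 0.0603]
tcp_rot: [[-0.962, 0.274, 0.001], [0.274, 0.962, 0.0], [-0.001, 0.0, -1.0]]
wrist_force: [0.0, -0.4, -1.0]
width: 0.0206
gripper_force: 79.8
```

```bash
python3 - <<'E'
from h import *
o=get_obs();print(np.round(o["tcp_pos"],4),o["wrist_force"])
# stick tilt / block check by the networks and edge fits, no viewing
c=camera("top")
for q in ["push_stick","bur_block","tray"]: print(q,[(np.round(x["at"],3).tolist(),round(x["p"],2)) for x in search_frame(q,c)[:2]])
im=ortho(c,.48,.60,-.2,.0,0.036,0.0005);g=im.min(2)
m=cv2.morphologyEx((g>110).astype(np.uint8),cv2.MORPH_CLOSE,np.ones((9,9)));n,l,st,ce=cv2.connectedComponentsWithStats(m)
for s in st: print(s)
E
```

```text
[0.4314 0.3294 0.0603] [ 0.04273548 -0.36797859 -0.97214193]
push_stick [([0.46, 0.322, 0.038], 0.85)]
bur_block [([0.548, -0.13, 0.036], 0.93), ([0.569, -0.202, 0.07], 0.62)]
tray [([0.403, 0.308, 0.003], 0.86)]
[    0     0   400   240 67026]
[    0     0   381   156 26953]
[396   0   4  38  85]
[320  69  12   8  46]
[322  92  12  10  87]
[ 271  151  100   25 1803]
```

>>> {"api": "play_rows", "payload": {
  "travel": [
    [0,0,0.7],
    [0,0,1.4],
    [0,0,1.9],
    [0,0,2.1],
    [0,0,2.2],
    [0,0,2.3],
    [0,0,2.3]
  ],
  "yaw": [0,0,0,0,0,0,0],
  "claw": [-1,-1,-1,-1,-1,-1,-1]
}}

```text
t: 33.8
tcp_pos: [0.4329, 0.3306, 0.04]
tcp_rot: [[-0.962, 0.273, 0.005], [0.273, 0.962, 0.002], [-0.004, 0.003, -1.0]]
wrist_force: [-8.4, -0.2, 26.2]
width: 0.0203
gripper_force: 85.3
```

>>> {"api": "play_rows", "payload": {
  "travel": [
    [0,0,-0.5],
    [0,0,-1],
    [0.5,0,-1.2],
    [1.0,0,-1.2],
    [1.0,0,-0.9],
    [1.0,0,-0.7],
    [1.0,0,-0.5],
    [1.0,0,-0.4],
    [1.0,0,-0.4]
  ],
  "yaw": [0,0,0,0,0,0,0,0,0],
  "claw": [-1,-1,-1,-1,-1,-1,-1,-1,-1]
}}

```text
t: 34.7
tcp_pos: [0.4214, 0.332, 0.0402]
tcp_rot: [[-0.962, 0.273, -0.0], [0.273, 0.962, -0.0], [0.0, -0.0, -1.0]]
wrist_force: [-0.1, -0.1, -1.2]
width: 0.0203
gripper_force: 81.6
```

>>> {"api": "play_rows", "payload": {
  "travel": [
    [0,0,0.1],
    [0,0,0.2],
    [0,0,0.2]
  ],
  "yaw": [0,0,0],
  "claw": [-1,-1,-1]
}}

```text
t: 35.0
tcp_pos: [0.422, 0.3323, 0.0393]
tcp_rot: [[-0.962, 0.273, 0.001], [0.273, 0.962, 0.0], [-0.001, 0.001, -1.0]]
wrist_force: [-1.2, -0.6, 4.7]
width: 0.0204
gripper_force: 82.4
```

>>> {"api": "play_rows", "payload": {
  "travel": [
    [0,0,0],
    [0,0,0],
    [0,0,0],
    [0,0,0],
    [0,0,0],
    [0,0,0],
    [0,0,0],
    [0,0,0]
  ],
  "yaw": [0,0,0,0,0,0,0,0],
  "claw": [-0.4,-0.3,-0.1,0.2,0.6,1,1,1]
}}

```text
t: 35.8
tcp_pos: [0.4215, 0.3321, 0.0385]
tcp_rot: [[-0.962, 0.273, -0.0], [0.273, 0.962, 0.0], [0.0, 0.0, -1.0]]
wrist_force: [-0.5, 0.0, -0.1]
width: 0.0854
gripper_force: 0.0
```

```bash
python3 - <<'E'
from h import *
o=get_obs();c=camera("wrist");pose=(o["tcp_pos"],o["tcp_rot"]);print(o["tcp_pos"],o["wrist_force"],o["width"])
# where does the orange top sit?
h=cv2.cvtColor(c["pixels"],cv2.COLOR_BGR2HSV);m=cv2.inRange(h,(8,150,150),(22,255,255));n,l,st,ce=cv2.connectedComponentsWithStats(m)
i=1+np.argmax(st[1:,4]);print(st[i],ray_hit(c,[ce[i]],.088,pose))
E
```

```text
[0.42149967 0.33214906 0.03850224] [-0.4743263   0.04694624 -0.13317028] 0.08537495304554026
[ 301  259   47   48 2167] [[0.42553468 0.33209396 0.088     ]]
```

>>> {"api": "play_rows", "payload": {
  "travel": [
    [0,0,-1],
    [0,0,-3],
    [0,0,-6],
    [0,0,-9],
    [0,0,-13],
    [0,0,-17],
    [0,0,-21],
    [0,0,-21.5],
    [0,0,-21.5],
    [0,0,-21.5]
  ],
  "yaw": [0,0,0,0,0,0,0,0,0,0],
  "claw": [1,1,1,1,1,1,1,1,1,1]
}}

```text
t: 36.85
tcp_pos: [0.4212, 0.332, 0.2527]
tcp_rot: [[-0.962, 0.273, -0.001], [0.273, 0.962, -0.0], [0.001, -0.001, -1.0]]
wrist_force: [-0.5, -0.7, -0.3]
width: 0.0854
gripper_force: 0.0
```

```bash
python3 - <<'E'
from h import *
def meas(px,pose,c):
    c=dict(c);c["pixels"]=px
    h=cv2.cvtColor(px,cv2.COLOR_BGR2HSV)
    m=cv2.inRange(h,(8,150,170),(22,255,255));n,l,st,ce=cv2.connectedComponentsWithStats(m);i=1+np.argmax(st[1:,4])
    top=ray_hit(c,[ce[i]],.088,pose)[0];print("top",top,st[i])
    # black nubs in ortho plane at nub tops
    x1,y1,s=.53,.42,.00035
    im=ortho(c,.33,x1,.23,y1,.029,s,pose);v=im.max(2)
    mm=(v<75).astype(np.uint8);n,l,st,ce=cv2.connectedComponentsWithStats(mm)
    k=[(np.round([x1-ce[j][1]*s,y1-ce[j][0]*s],4).tolist(),st[j].tolist()) for j in range(1,n) if st[j][4]>250];print(k)
    return im
o=get_obs();c=camera("wrist");pose=(o["tcp_pos"],o["tcp_rot"])
im=meas(c["pixels"],pose,c);cv2.imwrite("pics/end.png",im)
d=np.load("w1.npz");print("before");meas(d["px"],(d["p"],d["R"]),c)
cs=camera("top");
for q in ["push_stick","bur_block"]: print(q,[(np.round(x["at"],3).tolist(),round(x["p"],2)) for x in search_frame(q,cs)[:2]])
E
```

```text
top [0.42640011 0.33179192 0.088     ] [315 174  18  22 377]
[([0.4926, 0.3303], [244, 90, 30, 44, 745]), ([0.4836, 0.299], [333, 114, 26, 45, 709])]
before
top [0.42916326 0.33031816 0.088     ] [324 212  17  21 344]
[([0.4947, 0.3285], [247, 81, 33, 51, 884]), ([0.4847, 0.2973], [336, 107, 30, 54, 962])]
push_stick [([0.44, 0.323, 0.014], 0.8)]
bur_block [([0.547, -0.134, 0.039], 0.94)]
```

```bash
python3 - <<'E'
from h import *
def prof(px,pose,c):
    c=dict(c);c["pixels"]=px;out={}
    for nm,z in [("top",.088),("bot",.015)]:
        im=ortho(c,.36,.48,.28,.38,z,.0003,pose);h=cv2.cvtColor(im,cv2.COLOR_BGR2HSV)
        m=cv2.inRange(h,(4,120,170),(24,255,255)) if nm=="top" else cv2.inRange(h,(4,120,50),(24,255,255))
        r,cc=np.where(m>0);P=np.c_[.48-r*.0003,.38-cc*.0003]
        u=np.array([np.cos(np.radians(-15.8)),np.sin(np.radians(-15.8))]);a=P@u;b=P@[-u[1],u[0]]
        mid=abs(b-np.median(b))<.004
        out[nm]=np.percentile(a[mid],[1,99]).round(4),np.percentile(b,[2,98]).round(4)
    print(out)
o=get_obs();c=camera("wrist");prof(c["pixels"],(o["tcp_pos"],o["tcp_rot"]),c)
d=np.load("w1.npz");prof(d["px"],(d["p"],d["R"]),c)
E
```

```text
{'top': (array([0.3082, 0.3329]), array([0.4256, 0.4456])), 'bot': (array([0.311 , 0.3513]), array([0.4238, 0.4479]))}
{'top': (array([0.3108, 0.336 ]), array([0.4247, 0.4449])), 'bot': (array([0.314 , 0.3636]), array([0.4259, 0.45  ]))}
```

```bash
python3 - <<'E'
from h import *
c=camera("top");b=ortho(c,.50,.61,-.21,.0,0.033,0.0003);a=cv2.imread("pics/t8.png")
f=lambda i:cv2.GaussianBlur(cv2.cvtColor(i,cv2.COLOR_BGR2GRAY),(0,0),2)
A,B=f(a),f(b);t=A[110:270,540:640]
r=cv2.matchTemplate(B,t,cv2.TM_CCOEFF_NORMED);print(cv2.minMaxLoc(r))
print("block end profile",A[200,580:660:6].tolist(),B[200,580:660:6].tolist())
print("across",A[60:290:12,575].tolist(),B[60:290:12,575].tolist())
E
```

```text
(-0.8060626983642578, 0.9991781711578369, (166, 136), (540, 110))
block end profile [108, 125, 148, 161, 154, 123, 83, 52, 38, 38, 44, 48, 51, 58] [113, 131, 154, 168, 163, 129, 84, 51, 39, 39, 45, 50, 54, 61]
across [158, 155, 157, 159, 153, 134, 117, 120, 121, 112, 109, 106, 93, 92, 111, 141, 174, 122, 72, 124] [166, 163, 165, 165, 160, 139, 127, 127, 128, 123, 118, 110, 99, 99, 116, 149, 181, 129, 76, 131]
```

The block hasn't moved from home since the stick was withdrawn, and the stick stands upright on the tray floor. I'm handing the job in.

```bash
python3 -c "
from rig import *
print(close_job())"
```

```text
the job is handed in; nothing more can be done
None
```

I handed the job in at about 37 s, with no verdict reported back: the block reads home against the stop and fence, the pin is no longer visible in front of the stop, and the push stick is standing upright and released in the tray; setting it down took two tries, because the first, probably against the tray wall, met about 26 N.

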